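# Reset the die-height stop of an eyelet press

### The job

On the blue stop unit, loosen the brass lock ring by swinging its red-pinned lever anticlockwise (seen from above) to the open end of its travel, turn the black adjuster until its white pointer stands over the green stud, then swing the lever back clockwise until the lock ring is fully tight again. The adjuster must still point at the green stud at the end. Leave the identical grey unit alone.

Things in the scene. Friction and masses are not known exactly. Their poses are not given: they have to be found in the camera images.
- lock_ring (a joint): brass lock ring (68 mm across) of the blue unit, under the adjuster on the same upright axis, with a flat steel lever. Value in rad: 0 = fully tight (end stop; starts here), growing anticlockwise seen from above to 0.8 = fully loose (end stop). Below 0.3 it clamps the adjuster, above that the adjuster is free. Takes 2 to 6 N at the pin, most when nearly tight; stays where left
- lock_pin (a point): point on the axis of the red upright pin (14 mm in diameter) at the end of the lock ring's lever, 77 mm above the table; the pin goes on 23 mm above this point and 28 mm below it, down to a steel boss 22 mm wide. 90 mm from the adjuster's axis, about which it moves in a level arc. Can be pinched from above
- adjuster_grip (a point): middle of the bar grip of the blue unit's black adjuster, on its upright turning axis, 82 mm above the table. Bar 54 mm long, 16 mm thick, from 19 mm below this point (top of a round 80 mm disc) to 20 mm above. Own x axis along the bar, pointer on the -x side, z up. Turns 1.5 rad either way from the unit's middle, with light friction when unlocked
- adjuster_pointer (a point): tip of the white pointer of the adjuster, 58 mm from the adjuster's axis along the bar's -x direction, 64 mm above the table, passing just above the studs
- green_stud: green round stud, 16 mm in diameter, 25 mm tall, fixed on top of the blue unit about 58 mm from the adjuster's axis, to the left or right of where the pointer starts; origin at the centre of its underside, 34 mm above the table. Its like in yellow stands on the other side and does not matter
- grey_unit: the spare stop unit, grey but otherwise of the same build as the blue one, fixed: base block 140 x 130 mm (x, y), 34 mm high, overall 102 mm high; origin at the centre of its underside, on its adjuster's axis. Not to be touched
Not all that is in view belongs to the job. Leave any orange look-alike of the part that bears lock_ring alone.

How it is judged:
By the outcome, as a careful person would: the job done as asked, in the order asked, and still so for the second after the job is handed in, with the robot touching nothing.
It also fails if it takes over 54 s, if anything falls off the work surface, if the arm or the gripper's body presses on something with over 40 N, if the wrist force passes 120 N, or if a joint passes its speed limit or range.

### The arm

A 7-joint arm with a two-finger parallel gripper is mounted at the origin on the work surface. World frame = base frame: x ahead of the robot, y to its left, z up, the work surface at z = 0. Lengths are in m, angles in rad, forces in N, time in s.
With the tool pointing down it reaches from about 0.35 to 0.9 m from the base axis. Payload 19.9 kg.
Tool frame: the origin (TCP) lies midway between the tips of the shut fingers; the grasp point (between the pads) lies 19 mm behind it; z points along the fingers, y is the line along which they close (so a half turn about z gives the same grasp; the last joint's range is limited). The gripper opens to 85 mm and grips with 20 to 120 N. Pads are 22 mm wide; open, the fingers measure 114 mm over their backs; the gripper's body (76 mm by 85 mm) begins 54 mm behind the grasp point. The pads swing forward as they close: fully open they stand 13 mm farther back than shut.
Start: joints at [1.093, 0.417, -0.01, 1.614, 0.005, 1.111, -0.053], TCP at [0.264, -0.566, 0.194] pointing down, gripper open.
Joint ranges: [-2.81, 2.81], [-0.39, 2.02], [-1.27, 1.25], [0.06, 2.57], [-1.19, 4.33], [0.19, 2], [-2.82, 2.82]. Speed limits (rad/s): [1.89, 1.89, 2.39, 2.39, 3.01, 3.01, 3.01].

### API

Orientations are given as [roll, pitch, yaw] about the fixed x, y, z axes, in that order (R = Rz(yaw) Ry(pitch) Rx(roll)).
In Python, from bench import telemetry, imaging, bot gives the robot as it stands. The module is installed in compiled form; this text tells all that it offers.
- The arm moves only by the shell command python3 -m handwheel 'ROWS' [FORCE]. ROWS is JSON, a list of rows, each an object with "xyz": the shift along the world's x, y, z each as a share of 0.05 m, from -1 to 1, a list of three; "angular": the turn, a rotation vector about the world's x, y, z each as a share of 90 degrees, from -1 to 1, a list of three; "claw": the closure in counts, from 0 (fully open) to 255 (shut). A call has 1 to 20 rows; each row shifts and turns the commanded pose from where the row before left it; what a row does not reach is not made up. A row lasts 1/10 s, in which the tool goes at most 50 mm and 8.59 degrees, less where a joint would pass 70% of its speed; a pose out of reach is approached as far as the arm can. A call with a number of a shift or a turn outside -1 to 1 is refused whole. A call with a gripper value outside its range is refused whole. The fingers move at their own pace and stop on an object; FORCE is the grip in N (left out, the last holds). Time passes only in rows, so rows that do not move let the fingers close. It gives the time, the measured TCP pose, the force, the opening and the grip force at its end, in the units of the state.
- telemetry.sense(): the state, without advancing time (a new reading comes with each control period).
- imaging.capture(name): name is "scene" or "top" or "wrist"; returns the picture (400x640x3 uint8, red, green, blue); there is no depth.
- imaging.camera_info(name): a dict with "mtx" (3x3 intrinsics, pixels), "position" and "orientation" of the camera in the world; the wrist camera has in their place "mount" (4x4, takes a point from camera to tool coordinates, whose origin is the TCP and whose axes are the flange's). Camera axes: x right, y up, looking along -z (the intrinsics and any distortion apply to the point x, -y, -z); pixel columns grow to the right and rows downward; lengths in m; the calibration is good to about 2 mm. A picture is of the moment at which its call begins: read the wrist's pose just before it. camera_info takes no time and is no camera call.
- bot.job_done(): hands the job in; it is judged then, once.
The state is a dict: "t": time; "joint_pos": joint angles; "joint_vel": joint speeds; "effort": joint torques, N m; "tcp_pos": TCP position; "eef_rot": TCP orientation; "force": force on the tool from outside, world axes, zero at the start; "wrist_torque": the same for the moment, N m; "finger_gap": finger opening in m; "grip_force": force on a finger pad.
Only numpy, scipy, OpenCV 4.12 (cv2) and the standard library are available. Lean on these libraries where they do the work, as an engineer would, in place of code of your own. Each camera call takes 0.05 s, during which the arm holds its last target. There are 200 camera calls.

## Working session

There is one attempt and no reset: what is moved stays moved. The work goes in short steps, Python scripts to look and compute and a shell command to move; the robot and the scene stay as the last step left them, time stands still between calls to the robot, and variables do not carry over. Pictures are saved under pics/ and viewed, at most 10 in all, crops included, and the job is handed in when it is done.

```bash
mkdir -p pics; python3 - <<'E'
from bench import telemetry, imaging
import cv2
for n in("top","scene"):
    i=imaging.camera_info(n);print(n,i)
    cv2.imwrite(f"pics/{n}1.png",imaging.capture(n)[...,::-1])
print(imaging.camera_info("wrist"))
print(telemetry.sense())
E
```

```text
top {'mtx': array([[508.90680981,   0.        , 320.52208033],
       [  0.        , 508.90680981, 200.32004786],
       [  0.        ,   0.        ,   1.        ]]), 'position': array([0.16773854, 0.00254738, 1.29045932]), 'orientation': array([ 1.74205285e-01,  6.80240324e-04, -1.57578291e+00])}
scene {'mtx': array([[425.990318  ,   0.        , 316.21856134],
       [  0.        , 425.990318  , 198.41670705],
       [  0.        ,   0.        ,   1.        ]]), 'position': array([ 0.83191145, -0.56206689,  0.56169264]), 'orientation': array([0.96073183, 0.01702715, 0.65273676])}
{'mtx': array([[351.24421257,   0.        , 318.86349304],
       [  0.        , 351.24421257, 201.63219589],
       [  0.        ,   0.        ,   1.        ]]), 'mount': array([[ 8.11187168e-04,  9.62235922e-01,  2.72215671e-01,
         6.98482451e-02],
       [ 9.99999566e-01, -6.55916934e-04, -6.61387272e-04,
         9.36961131e-04],
       [-4.57859723e-04,  2.72216089e-01, -9.62236037e-01,
        -1.78468151e-01],
       [ 0.00000000e+00,  0.00000000e+00,  0.00000000e+00,
         1.00000000e+00]])}
{'t': 0.1, 'joint_pos': array([ 1.09251322,  0.41788685, -0.01029727,  1.61409045,  0.00472119,
        1.11069381, -0.05298075]), 'joint_vel': array([-0.00047516, -0.00140235,  0.00119878, -0.00161578, -0.00051541,
       -0.0006693 ,  0.00084296]), 'effort': array([ 2.46162963e-03, -8.65820503e+01,  6.80693574e-01, -4.35639274e+01,
        1.92657154e-02,  4.99232396e-03, -1.01194325e-04]), 'tcp_pos': array([ 0.26422939, -0.56602647,  0.19314989]), 'eef_rot': array([-3.14054228e+00,  1.04892727e-04,  4.36814480e-01]), 'force': array([-0.26399587,  0.09448215, -0.38219335]), 'wrist_torque': array([ 0.00947986,  0.00124133, -0.00222591]), 'grip_force': 0.0, 'finger_gap': 0.08569840128511269}
```

View pics/top1.png

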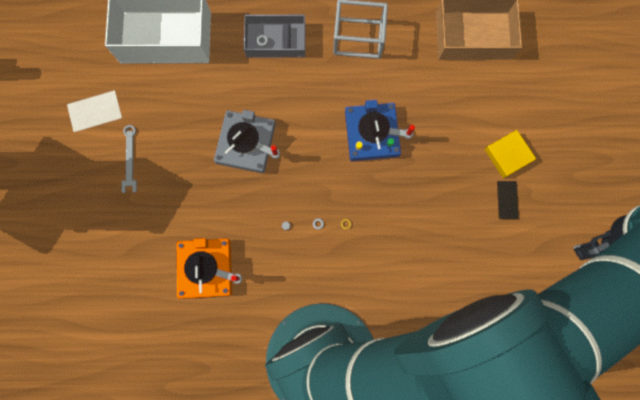

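View pics/scene1.png

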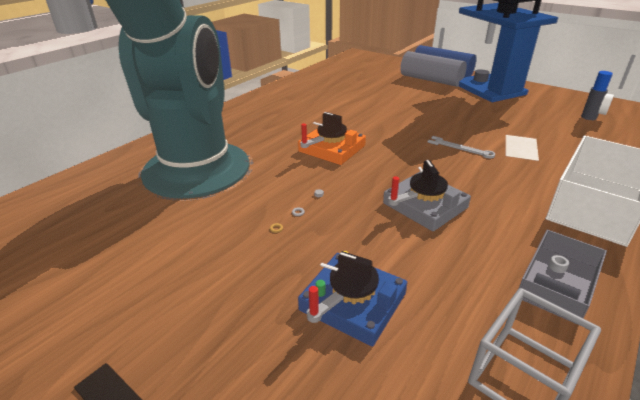

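```bash
cat > h.py <<'E'
import numpy as np
from scipy.spatial.transform import Rotation as R
from bench import telemetry, imaging
def cam(n):
    i=imaging.camera_info(n)
    if n!="wrist": return i["mtx"],R.from_euler("xyz",i["orientation"]).as_matrix(),np.array(i["position"])
    s=telemetry.sense(); T=R.from_euler("xyz",s["eef_rot"]).as_matrix(); m=i["mount"]
    return i["mtx"],T@m[:3,:3],T@m[:3,3]+s["tcp_pos"]
def ray(c,u,v,z):
    K,Q,p=c; d=np.linalg.inv(K)@[u,v,1]; d=Q@(d*[1,-1,-1]); return p+d*(z-p[2])/d[2]
E
python3 - <<'E'
from h import *
import cv2
c=cam("top")
for n,u,v,z in[("grip",374,127,.1),("pin",411,129,.1),("green",391,142,.059),("yellow",359,146,.059)]: print(n,ray(c,u,v,z))
im=cv2.imread("pics/top1.png")[90:170,330:430]
cv2.imwrite("pics/topc.png",cv2.resize(im,None,fx=6,fy=6,interpolation=2))
E
```

```text
grip [ 0.5579929  -0.12890592  0.1       ]
pin [ 0.55245071 -0.21887363  0.1       ]
green [ 0.5320342  -0.17514514  0.059     ]
yellow [ 0.52207243 -0.09472817  0.059     ]
```

View pics/topc.png

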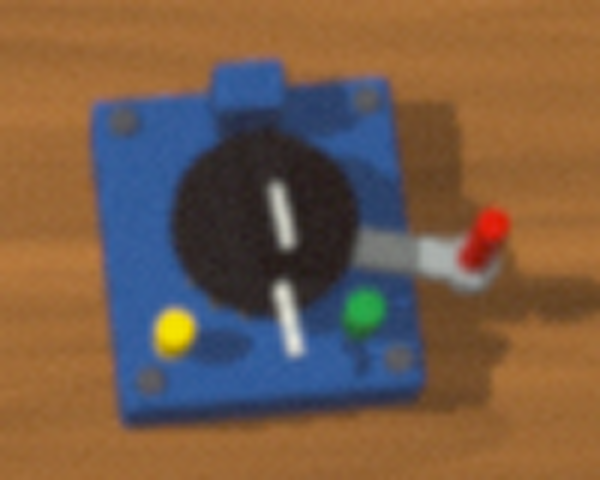

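```bash
python3 -m handwheel '[{"xyz":[0.42,0.56,0.05],"angular":[0,0,0.0516],"claw":0},{"xyz":[0.42,0.56,0.05],"angular":[0,0,0.0516],"claw":0},{"xyz":[0.42,0.56,0.05],"angular":[0,0,0.0516],"claw":0},{"xyz":[0.42,0.56,0.05],"angular":[0,0,0.0516],"claw":0},{"xyz":[0.42,0.56,0.05],"angular":[0,0,0.0516],"claw":0},{"xyz":[0.42,0.56,0.05],"angular":[0,0,0.0516],"claw":0},{"xyz":[0.42,0.56,0.05],"angular":[0,0,0.0516],"claw":0},{"xyz":[0.42,0.56,0.05],"angular":[0,0,0.0516],"claw":0},{"xyz":[0.42,0.56,0.05],"angular":[0,0,0.0516],"claw":0},{"xyz":[0.42,0.56,0.05],"angular":[0,0,0.0516],"claw":0},{"xyz":[0.42,0.56,0.05],"angular":[0,0,0.0516],"claw":0},{"xyz":[0.42,0.56,0.05],"angular":[0,0,0.0516],"claw":0},{"xyz":[0.42,0.56,0.05],"angular":[0,0,0.0516],"claw":0},{"xyz":[0.42,0.56,0.05],"angular":[0,0,0.0516],"claw":0},{"xyz":[0,0,0],"angular":[0,0,0],"claw":0},{"xyz":[0,0,0],"angular":[0,0,0],"claw":0},{"xyz":[0,0,0],"angular":[0,0,0],"claw":0}]' 25
python3 - <<'E'
from h import *
import cv2
c=cam("wrist"); np.savez("c1.npz",*c)
cv2.imwrite("pics/w1.png",imaging.capture("wrist")[...,::-1])
E
```

```text
t: 1.8
tcp_pos: [0.5578, -0.1753, 0.2283]
eef_rot: [-3.141, 0.0, 1.57]
force: [-0.0, -0.5, -0.2]
finger_gap: 0.0852
grip_force: 0.0
```

View pics/w1.png

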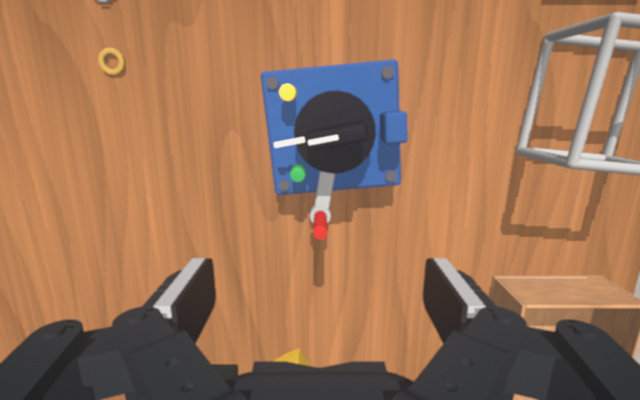

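```bash
python3 - <<'E'
from h import *
d=np.load("c1.npz"); c=[d[k] for k in d]
P={}
for n,u,v,z in[("disc",334.5,132,.063),("pintop",320,233,.1),("boss",319.5,214,.047),("green",298,173.5,.059),("yellow",287.5,92,.059),("tip",275,144,.064),("barline1",339,139,.102),("barline0",309,142,.102)]:
    P[n]=ray(c,u,v,z); print(n,P[n].round(4))
o=P["disc"]
for n in P: q=P[n]-o; print(n,np.hypot(*q[:2]).round(4),np.arctan2(q[1],q[0]).round(3))
E
```

```text
disc [ 0.5741 -0.1346  0.063 ]
pintop [ 0.56   -0.2241  0.1   ]
boss [ 0.5597 -0.2227  0.047 ]
green [ 0.538 -0.176  0.059]
yellow [ 0.5294 -0.0977  0.059 ]
tip [ 0.5165 -0.1459  0.064 ]
barline1 [ 0.5763 -0.1373  0.102 ]
barline0 [ 0.5505 -0.1398  0.102 ]
disc 0.0 0.0
pintop 0.0907 -1.726
boss 0.0893 -1.733
green 0.0549 -2.287
yellow 0.058 2.451
tip 0.0587 -2.947
barline1 0.0035 -0.89
barline0 0.0241 -2.921
```

```bash
python3 -m handwheel '[{"xyz":[0.02,-0.48,0],"angular":[0,0,-0.051],"claw":0},{"xyz":[0.02,-0.48,0],"angular":[0,0,-0.051],"claw":0},{"xyz":[0,0,-0.64],"angular":[0,0,0],"claw":0},{"xyz":[0,0,-0.64],"angular":[0,0,0],"claw":0},{"xyz":[0,0,-0.64],"angular":[0,0,0],"claw":0},{"xyz":[0,0,-0.64],"angular":[0,0,0],"claw":0},{"xyz":[0,0,-0.64],"angular":[0,0,0],"claw":0},{"xyz":[0,0,0],"angular":[0,0,0],"claw":0},{"xyz":[0,0,0],"angular":[0,0,0],"claw":0},{"xyz":[0,0,0],"angular":[0,0,0],"claw":0}]' 25
python3 -m handwheel '[{"xyz":[0,0,0],"angular":[0,0,0],"claw":255},{"xyz":[0,0,0],"angular":[0,0,0],"claw":255},{"xyz":[0,0,0],"angular":[0,0,0],"claw":255},{"xyz":[0,0,0],"angular":[0,0,0],"claw":255},{"xyz":[0,0,0],"angular":[0,0,0],"claw":255},{"xyz":[0,0,0],"angular":[0,0,0],"claw":255},{"xyz":[0,0,0],"angular":[0,0,0],"claw":255},{"xyz":[0,0,0],"angular":[0,0,0],"claw":255}]' 25
```

```text
t: 2.85
tcp_pos: [0.5613, -0.223, 0.0706]
eef_rot: [3.139, 0.001, 1.411]
force: [0.4, 0.4, 0.8]
finger_gap: 0.0853
grip_force: 0.0
t: 3.65
tcp_pos: [0.5604, -0.2223, 0.0686]
eef_rot: [-3.141, 0.0, 1.411]
force: [-0.0, -0.0, -0.1]
finger_gap: 0.0001
grip_force: 0.0
```

```bash
python3 - <<'E'
from h import *
import cv2
c=cam("wrist"); np.savez("c2.npz",*c)
cv2.imwrite("pics/w2.png",imaging.capture("wrist")[...,::-1])
E
```

```text
(no output)
```

View pics/w2.png

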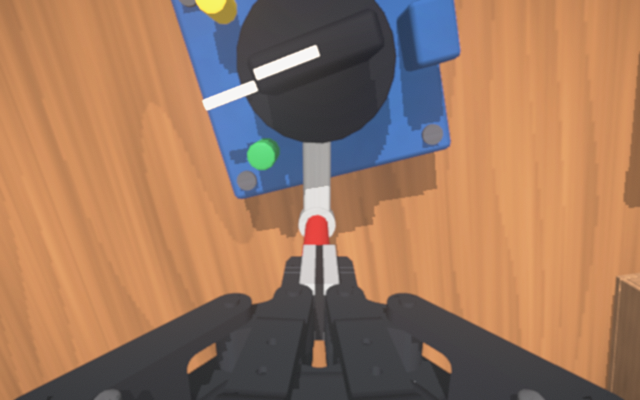

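```bash
python3 - <<'E'
from h import *
d=np.load("c2.npz"); c=[d[k] for k in d]
K,Q,p=c; print(p)
def proj(X): q=Q.T@(np.array(X)-p); return (K@(q*[1,-1,-1]/-q[2]))[:2].round(1)
t=telemetry.sense()["tcp_pos"]; print("tcp px",proj(t),proj(t+[0,0,.019]))
for n,u,v,z in[("boss",317,222,.049),("pin@.08",316,240,.08),("tip",205,105,.064),("green",261,153,.059),("yell",214,2,.059),("disc",316,62,.063),("bar",286,63,.102)]: print(n,ray(c,u,v,z).round(4))
E
```

```text
[ 0.57235733 -0.15453518  0.24707883]
tcp px [316.6 233.8] [316.4 247.8]
boss [ 0.5605 -0.2223  0.049 ]
pin@.08 [ 0.5603 -0.2212  0.08  ]
tip [ 0.5158 -0.147   0.064 ]
green [ 0.5378 -0.1756  0.059 ]
yell [ 0.5302 -0.1011  0.059 ]
disc [ 0.5741 -0.1357  0.063 ]
bar [ 0.5622 -0.1383  0.102 ]
```

```bash
python3 - <<'E'
from h import *
import cv2
im=imaging.capture("scene")[...,::-1]
cv2.imwrite("pics/s2.png",cv2.resize(im[180:360,220:440],None,fx=3,fy=3,interpolation=2))
K,Q,p=cam("scene")
def proj(X): q=Q.T@(np.array(X)-p); return (((K@(q*[1,-1,-1]/-q[2]))[:2]-[220,180])*3).round(1)
t=telemetry.sense()["tcp_pos"];print(t,proj(t),proj(t+[0,0,.03]),"pin base,top",proj([.5604,-.2225,.049]),proj([.5604,-.2225,.1]))
E
```

```text
[ 0.5603778  -0.22230058  0.06863634] [286.7 365.4] [285.6 323.4] pin base,top [287.2 391.9] [285.4 321.7]
```

View pics/s2.png

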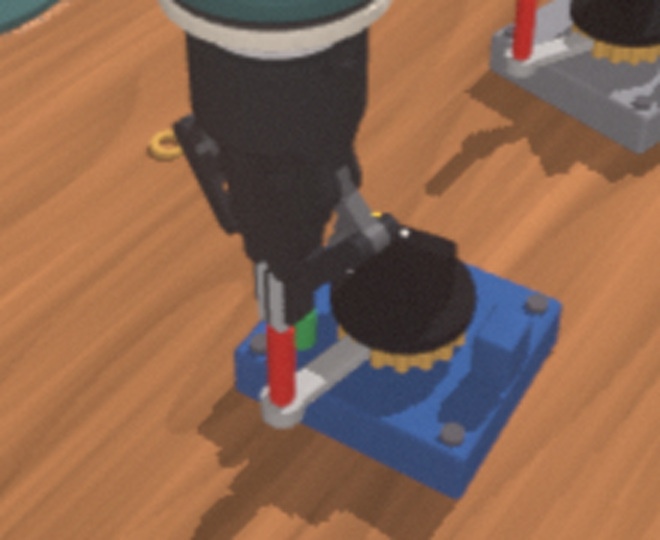

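```bash
python3 -m handwheel '[{"xyz":[0,0,0.2],"angular":[0,0,0],"claw":0},{"xyz":[0,0,0],"angular":[0,0,0],"claw":0},{"xyz":[0,0,0],"angular":[0,0,0],"claw":0},{"xyz":[0,0,0],"angular":[0,0,0],"claw":0},{"xyz":[0,0,0],"angular":[0,0,0],"claw":0},{"xyz":[0,0,0],"angular":[0,0,0],"claw":0},{"xyz":[0,0,0],"angular":[0,0,0],"claw":0},{"xyz":[0,0,-0.25],"angular":[0,0,0],"claw":0},{"xyz":[0,0,-0.25],"angular":[0,0,0],"claw":0},{"xyz":[0,0,-0.2],"angular":[0,0,0],"claw":0},{"xyz":[0,0,0],"angular":[0,0,0],"claw":0},{"xyz":[0,0,0],"angular":[0,0,0],"claw":0}]' 25
python3 -m handwheel '[{"xyz":[0,0,0],"angular":[0,0,0],"claw":255},{"xyz":[0,0,0],"angular":[0,0,0],"claw":255},{"xyz":[0,0,0],"angular":[0,0,0],"claw":255},{"xyz":[0,0,0],"angular":[0,0,0],"claw":255},{"xyz":[0,0,0],"angular":[0,0,0],"claw":255},{"xyz":[0,0,0],"angular":[0,0,0],"claw":255},{"xyz":[0,0,0],"angular":[0,0,0],"claw":255},{"xyz":[0,0,0],"angular":[0,0,0],"claw":255}]' 25
python3 - <<'E'
from h import *
import cv2
im=imaging.capture("scene")[...,::-1]
cv2.imwrite("pics/s3.png",cv2.resize(im[180:360,220:440],None,fx=3,fy=3,interpolation=2))
E
```

```text
t: 4.95
tcp_pos: [0.5603, -0.2222, 0.0433]
eef_rot: [-3.141, -0.0, 1.411]
force: [0.8, -0.2, 0.6]
finger_gap: 0.0855
grip_force: 0.0
t: 5.75
tcp_pos: [0.5605, -0.2224, 0.0438]
eef_rot: [3.141, 0.0, 1.411]
force: [-2.5, -0.3, 3.6]
finger_gap: 0.0127
grip_force: 25.1
```

View pics/s3.png

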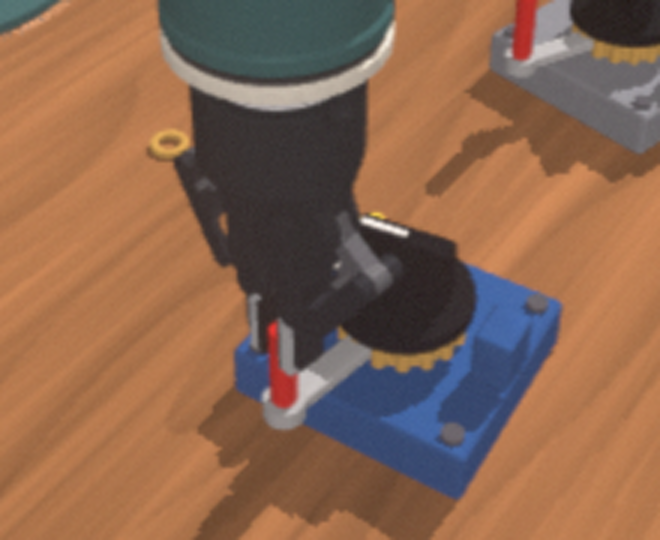

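```bash
python3 -m handwheel '[{"xyz":[0.116,-0.013,0],"angular":[0,0,0.0414],"claw":255},{"xyz":[0.117,-0.007,0],"angular":[0,0,0.0414],"claw":255},{"xyz":[0.117,0.001,0],"angular":[0,0,0.0414],"claw":255},{"xyz":[0.117,0.008,0],"angular":[0,0,0.0414],"claw":255},{"xyz":[0.116,0.016,0],"angular":[0,0,0.0414],"claw":255},{"xyz":[0.114,0.024,0],"angular":[0,0,0.0414],"claw":255}]' 25
python3 -m handwheel '[{"xyz":[0.113,0.031,0],"angular":[0,0,0.0414],"claw":255},{"xyz":[0.110,0.038,0],"angular":[0,0,0.0414],"claw":255},{"xyz":[0.108,0.045,0],"angular":[0,0,0.0414],"claw":255},{"xyz":[0.105,0.052,0],"angular":[0,0,0.0414],"claw":255},{"xyz":[0.101,0.059,0],"angular":[0,0,0.0414],"claw":255},{"xyz":[0.097,0.066,0],"angular":[0,0,0.0414],"claw":255},{"xyz":[0,0,0],"angular":[0,0,0],"claw":255}]' 25
```

```text
t: 6.4
tcp_pos: [0.5951, -0.2205, 0.0437]
eef_rot: [-3.141, -0.001, 1.804]
force: [-4.9, 3.2, 7.8]
finger_gap: 0.0127
grip_force: 25.5
t: 7.1
tcp_pos: [0.6189, -0.2117, 0.042]
eef_rot: [-3.125, -0.005, 2.189]
force: [-49.9, -17.8, 23.1]
finger_gap: 0.013
grip_force: 30.9
```

```bash
python3 -m handwheel '[{"xyz":[-0.06,-0.04,0],"angular":[0,0,0],"claw":255},{"xyz":[0,0,0],"angular":[0,0,0],"claw":255}]' 25
python3 - <<'E'
from h import *
import cv2
c=cam("wrist"); np.savez("c3.npz",*c)
cv2.imwrite("pics/w3.png",imaging.capture("wrist")[...,::-1])
E
```

```text
t: 7.3
tcp_pos: [0.6187, -0.2117, 0.0422]
eef_rot: [-3.132, -0.003, 2.188]
force: [-29.5, -11.0, 10.6]
finger_gap: 0.0128
grip_force: 28.3
```

View pics/w3.png

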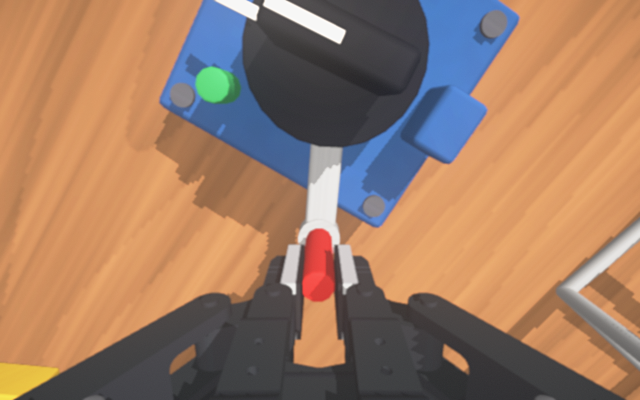

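```bash
python3 - <<'E'
from h import *
d=np.load("c3.npz"); c=[d[k] for k in d]
o=ray(c,335,53,.063);b=ray(c,320,232,.049);t=ray(c,318,288,.1)
print(o,b,t,ray(c,214,84,.059))
for o in(o,np.array([.5742,-.1345,0])):
  for q in(b,t): e=q-o; print(np.hypot(*e[:2]),np.arctan2(e[1],e[0]))
E
```

```text
[ 0.57408259 -0.13587314  0.063     ] [ 0.61814959 -0.20859844  0.049     ] [ 0.61990195 -0.21189514  0.1       ] [ 0.53807246 -0.17630142  0.059     ]
0.08503451374556262 -1.0260222881972452
0.08876236175634626 -1.0283852420074922
0.08615187131490992 -1.0354477281424646
0.08988145239980816 -1.0373902669275867
```

```bash
python3 -m handwheel '[{"xyz":[-0.04,-0.05,0],"angular":[0,0,-0.02],"claw":255},{"xyz":[0,0,0],"angular":[0,0,0],"claw":255}]' 25
cat >> h.py <<'E'
import cv2
def redpin(im,c,off=(.056,)):
    im=im.astype(int); m=((im[...,0]>120)&(im[...,1]<60)&(im[...,2]<60)).astype(np.uint8)
    m[:240]=0
    n,l,s,ce=cv2.connectedComponentsWithStats(m); k=1+np.argmax(s[1:,4]); ys,xs=np.where(l==k)
    b=ys.max(); u=xs[ys>=b-3].mean()
    return s[k],ray(c,u,b-1,.049)
E
python3 - <<'E'
from h import *
c=cam("scene"); a=cv2.imread("pics/scene1.png")[...,::-1]
r0=redpin(a,c); print(r0); r1=redpin(imaging.capture("scene"),c); print(r1)
d=np.linalg.norm((r1[1]-r0[1])[:2]); print(d,2*np.arcsin(d/.18))
E
```

```text
t: 7.55
tcp_pos: [0.6187, -0.2117, 0.0424]
eef_rot: [-3.136, -0.003, 2.158]
force: [-16.9, -2.2, 4.0]
finger_gap: 0.0126
grip_force: 27.0
(array([309, 287,   9,  28, 214], dtype=int32), array([ 0.56016868, -0.22831803,  0.049     ]))
(array([347, 301,  10,  28, 224], dtype=int32), array([ 0.62021956, -0.21593873,  0.049     ]))
0.06131358297644364 0.695175938974794
```

```bash
python3 -m handwheel '[{"xyz":[0,0,0],"angular":[0,0,0],"claw":120},{"xyz":[0,0,0],"angular":[0,0,0],"claw":120},{"xyz":[0,0,0],"angular":[0,0,0],"claw":120},{"xyz":[0,0,0],"angular":[0,0,0],"claw":120},{"xyz":[0,0,0],"angular":[0,0,0],"claw":120}]' 25
python3 - <<'E'
from h import *
print(telemetry.sense()["joint_pos"].round(3), telemetry.sense()["wrist_torque"])
r=redpin(imaging.capture("scene"),cam("scene"));print(r)
E
python3 -m handwheel '[{"xyz":[0,0,0.7],"angular":[0,0,0],"claw":60},{"xyz":[0,0,0.7],"angular":[0,0,0],"claw":60},{"xyz":[-0.3,0.5,0.7],"angular":[0,0,0],"claw":60},{"xyz":[-0.3,0.5,0.4],"angular":[0,0,0],"claw":60},{"xyz":[0,0,0],"angular":[0,0,0],"claw":60},{"xyz":[0,0,0],"angular":[0,0,0],"claw":60},{"xyz":[0,0,0],"angular":[0,0,0],"claw":60}]'
python3 - <<'E'
from h import *
c=cam("wrist"); np.savez("c4.npz",*c)
im=imaging.capture("wrist")[...,::-1]; cv2.imwrite("pics/w4.png",im)
E
```

```text
t: 8.1
tcp_pos: [0.6221, -0.2107, 0.0437]
eef_rot: [3.141, 0.0, 2.16]
force: [-0.4, 0.2, -0.5]
finger_gap: 0.045
grip_force: 0.0
[ 0.624  0.688 -0.491  1.626  0.384  0.925  0.583] [-0.03715066  0.03161978  0.02116743]
(array([347, 301,   9,  28, 190], dtype=int32), array([ 0.62018652, -0.2159633 ,  0.049     ]))
t: 8.85
tcp_pos: [0.5918, -0.1616, 0.168]
eef_rot: [-3.141, -0.0, 2.159]
force: [-0.1, -0.7, -0.7]
finger_gap: 0.0652
grip_force: 0.0
```

View pics/w4.png

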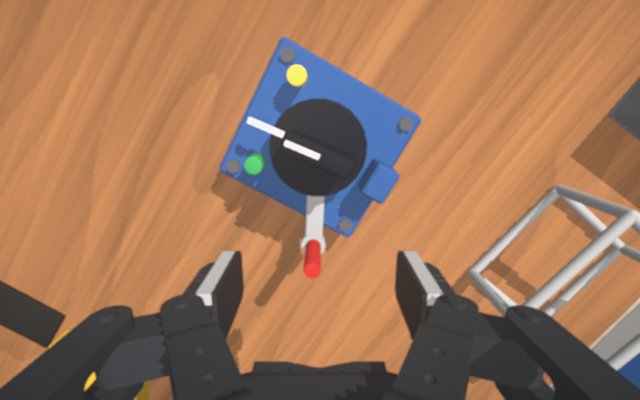

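```bash
python3 - <<'E'
from h import *
d=np.load("c4.npz"); c=[d[k] for k in d]
P={}
for n,u,v,z in[("disc",318.5,147,.063),("pintop",312.5,272,.1),("boss",312.5,243,.047),("green",254,163,.059),("yellow",297,75,.059),("tip",248,120,.064),("b1",320,157,.102),("b0",284,143,.102)]:
    P[n]=ray(c,u,v,z); q=P[n]-P["disc"]; print(n,P[n].round(4),np.hypot(*q[:2]).round(4),np.arctan2(q[1],q[0]).round(3))
q=P["b0"]-P["b1"];print(np.arctan2(q[1],q[0]))
E
```

```text
disc [ 0.5736 -0.1337  0.063 ] 0.0 0.0
pintop [ 0.6207 -0.2125  0.1   ] 0.0918 -1.032
boss [ 0.6188 -0.2113  0.047 ] 0.0898 -1.043
green [ 0.5369 -0.1746  0.059 ] 0.055 -2.301
yellow [ 0.5293 -0.0973  0.059 ] 0.0573 2.454
tip [ 0.5159 -0.1468  0.064 ] 0.0592 -2.918
b1 [ 0.5757 -0.1349  0.102 ] 0.0024 -0.514
b0 [ 0.5496 -0.1407  0.102 ] 0.025 -2.859
-2.924028436578188
```

```bash
python3 -m handwheel '[{"xyz":[0.27,-0.5,0],"angular":[0,0,-0.06],"claw":60},{"xyz":[0.27,-0.5,0],"angular":[0,0,-0.06],"claw":60},{"xyz":[0,0,-0.6],"angular":[0,0,-0.06],"claw":60},{"xyz":[0,0,-0.6],"angular":[0,0,0],"claw":60},{"xyz":[0,0,-0.6],"angular":[0,0,0],"claw":60},{"xyz":[0,0,-0.6],"angular":[0,0,0],"claw":60},{"xyz":[0,0,0],"angular":[0,0,0],"claw":255},{"xyz":[0,0,0],"angular":[0,0,0],"claw":255},{"xyz":[0,0,0],"angular":[0,0,0],"claw":255},{"xyz":[0,0,0],"angular":[0,0,0],"claw":255},{"xyz":[0,0,0],"angular":[0,0,0],"claw":255},{"xyz":[0,0,0],"angular":[0,0,0],"claw":255},{"xyz":[0,0,0],"angular":[0,0,0],"claw":255},{"xyz":[0,0,0],"angular":[0,0,0],"claw":255}]' 20
python3 -m handwheel '[{"xyz":[0.03,0.02,0],"angular":[0,0,0],"claw":255},{"xyz":[0,0,0],"angular":[0,0,0],"claw":255}]' 20
python3 -m handwheel '[{"xyz":[0.035,0.02,0],"angular":[0,0,0],"claw":255},{"xyz":[0,0,0],"angular":[0,0,0],"claw":255}]' 20
python3 -m handwheel '[{"xyz":[0.035,0.025,0],"angular":[0,0,0],"claw":255},{"xyz":[0,0,0],"angular":[0,0,0],"claw":255}]' 20
```

```text
t: 10.3
tcp_pos: [0.6189, -0.2115, 0.0503]
eef_rot: [-3.142, 0.001, 1.877]
force: [-6.0, -0.1, 5.9]
finger_gap: 0.0129
grip_force: 20.9
t: 10.5
tcp_pos: [0.6191, -0.2115, 0.0501]
eef_rot: [-3.139, 0.001, 1.876]
force: [-16.8, -3.0, 11.8]
finger_gap: 0.013
grip_force: 21.6
t: 10.7
tcp_pos: [0.6192, -0.2115, 0.0499]
eef_rot: [-3.135, 0.001, 1.875]
force: [-26.3, -5.9, 19.2]
finger_gap: 0.0123
grip_force: 22.6
t: 10.9
tcp_pos: [0.6194, -0.2115, 0.0497]
eef_rot: [-3.132, 0.002, 1.874]
force: [-37.5, -10.1, 24.0]
finger_gap: 0.0126
grip_force: 24.0
```

```bash
python3 -m handwheel '[{"xyz":[-0.1,-0.065,0],"angular":[0,0,0],"claw":255},{"xyz":[0,0,0],"angular":[0,0,0],"claw":110},{"xyz":[0,0,0],"angular":[0,0,0],"claw":110},{"xyz":[0,0,0],"angular":[0,0,0],"claw":110},{"xyz":[0,0,0],"angular":[0,0,0],"claw":110},{"xyz":[0,0,0.7],"angular":[0,0,0],"claw":110},{"xyz":[0,0,0.7],"angular":[0,0,-0.0878],"claw":110},{"xyz":[0,0,0.7],"angular":[0,0,-0.0878],"claw":110},{"xyz":[-0.303,0.513,0],"angular":[0,0,-0.0878],"claw":110},{"xyz":[-0.303,0.513,0],"angular":[0,0,-0.0878],"claw":110},{"xyz":[-0.303,0.513,0],"angular":[0,0,-0.0878],"claw":110},{"xyz":[0,0,0],"angular":[0,0,-0.0878],"claw":110},{"xyz":[0,0,0],"angular":[0,0,-0.0878],"claw":110},{"xyz":[0,0,0],"angular":[0,0,-0.0878],"claw":110},{"xyz":[0,0,0],"angular":[0,0,-0.0878],"claw":110},{"xyz":[0,0,0],"angular":[0,0,-0.0878],"claw":110},{"xyz":[0,0,0],"angular":[0,0,-0.0878],"claw":110},{"xyz":[0,0,0],"angular":[0,0,-0.0878],"claw":110},{"xyz":[0,0,0],"angular":[0,0,0],"claw":110},{"xyz":[0,0,0],"angular":[0,0,0],"claw":110}]' 20
python3 - <<'E'
from h import *
print(telemetry.sense()["joint_pos"].round(3))
E
```

```text
t: 12.9
tcp_pos: [0.5736, -0.1336, 0.1537]
eef_rot: [-3.142, 0.0, 0.227]
force: [0.1, -1.4, 0.3]
finger_gap: 0.0485
grip_force: 0.0
[ 0.314  0.4   -0.175  1.742  0.08   1.007 -1.234]
```

Pose is good. Descend 0.11 m to reported z ≈ 0.045 and grip.

```bash
python3 -m handwheel '[{"xyz":[0,0,-0.6],"angular":[0,0,0],"claw":110},{"xyz":[0,0,-0.6],"angular":[0,0,0],"claw":110},{"xyz":[0,0,-0.6],"angular":[0,0,0],"claw":110},{"xyz":[0,0,-0.3],"angular":[0,0,0],"claw":110},{"xyz":[0,0,0],"angular":[0,0,0],"claw":110},{"xyz":[0,0,0],"angular":[0,0,0],"claw":110}]' 20
python3 -m handwheel '[{"xyz":[0,0,0],"angular":[0,0,0],"claw":255},{"xyz":[0,0,0],"angular":[0,0,0],"claw":255},{"xyz":[0,0,0],"angular":[0,0,0],"claw":255},{"xyz":[0,0,0],"angular":[0,0,0],"claw":255},{"xyz":[0,0,0],"angular":[0,0,0],"claw":255},{"xyz":[0,0,0],"angular":[0,0,0],"claw":255}]' 20
```

```text
t: 13.5
tcp_pos: [0.5741, -0.1339, 0.0496]
eef_rot: [3.141, -0.001, 0.224]
force: [0.4, -0.1, 0.5]
finger_gap: 0.0487
grip_force: 0.0
t: 14.1
tcp_pos: [0.5745, -0.1346, 0.05]
eef_rot: [3.14, -0.002, 0.222]
force: [0.7, -4.5, 7.7]
finger_gap: 0.0156
grip_force: 20.4
```

```bash
python3 -m handwheel '[{"xyz":[0,0,0],"angular":[0,0,0.0505],"claw":255},{"xyz":[0,0,0],"angular":[0,0,0.0505],"claw":255},{"xyz":[0,0,0],"angular":[0,0,0.0505],"claw":255},{"xyz":[0,0,0],"angular":[0,0,0.0505],"claw":255},{"xyz":[0,0,0],"angular":[0,0,0.0505],"claw":255},{"xyz":[0,0,0],"angular":[0,0,0.0505],"claw":255},{"xyz":[0,0,0],"angular":[0,0,0.0505],"claw":255},{"xyz":[0,0,0],"angular":[0,0,0.0505],"claw":255},{"xyz":[0,0,0],"angular":[0,0,0],"claw":255},{"xyz":[0,0,0],"angular":[0,0,0],"claw":255}]' 20
python3 - <<'E'
from h import *
print(telemetry.sense()["wrist_torque"])
c=cam("wrist"); np.savez("c5.npz",*c)
cv2.imwrite("pics/w5.png",imaging.capture("wrist")[...,::-1])
E
```

```text
t: 15.1
tcp_pos: [0.5741, -0.1338, 0.0499]
eef_rot: [3.14, -0.001, 0.858]
force: [-3.2, 0.9, 11.6]
finger_gap: 0.0157
grip_force: 20.9
[0.2386797 0.5982407 0.0302005]
```

```bash
python3 -m handwheel '[{"xyz":[0,0,0],"angular":[0,0,0],"claw":110},{"xyz":[0,0,0],"angular":[0,0,0],"claw":110},{"xyz":[0,0,0],"angular":[0,0,0],"claw":110},{"xyz":[0,0,0],"angular":[0,0,0],"claw":110},{"xyz":[0,0,0.6],"angular":[0,0,0],"claw":110},{"xyz":[0,0,0.6],"angular":[0,0,0],"claw":110},{"xyz":[0,0,0.6],"angular":[0,0,0],"claw":110},{"xyz":[0,0,0.6],"angular":[0,0,0],"claw":110},{"xyz":[0,0,0],"angular":[0,0,0],"claw":110},{"xyz":[0,0,0],"angular":[0,0,0],"claw":110},{"xyz":[0,0,0],"angular":[0,0,0],"claw":110}]' 20
cat >> h.py <<'E'
AX=np.array([.5738,-.1345])
def ang(im,c,z,f,r0=.042,r1=.064):  # median angle of coloured pixels in a ring about the axis
    m=f(im.astype(int)); ys,xs=np.where(m)
    P=np.array([ray(c,u,v,z)[:2] for u,v in zip(xs,ys)]).reshape(-1,2)-AX; r=np.hypot(*P.T); k=(r>r0)&(r<r1)
    P=P[k]; return k.sum(),P.mean(0).round(4),np.arctan2(*P.mean(0)[::-1]).round(3)
wh=lambda i:(i.min(2)>185)
gr=lambda i:(i[...,1]>i[...,0]+50)&(i[...,1]>i[...,2]+40)
def report(im,c): print("pointer",ang(im,c,.064,wh),"green",ang(im,c,.055,gr,.035,.075))
E
python3 - <<'E'
from h import *
d=np.load("c4.npz"); report(cv2.imread("pics/w4.png")[...,::-1],[d[k] for k in d])
c=cam("wrist"); np.savez("c6.npz",*c); im=imaging.capture("wrist"); cv2.imwrite("pics/w6.png",im[...,::-1]); report(im,c)
c=cam("scene"); im=imaging.capture("scene"); report(im,c); print(redpin(im,c))
E
```

```text
t: 16.25
tcp_pos: [0.573, -0.1338, 0.1677]
eef_rot: [-3.14, 0.001, 0.857]
force: [-0.4, -0.3, -0.5]
finger_gap: 0.0484
grip_force: 0.0
pointer (np.int64(430), array([-0.004, -0.032]), np.float64(-1.695)) green (np.int64(312), array([-0.0366, -0.0414]), np.float64(-2.295))
pointer (np.int64(417), array([ 0.0135, -0.0439]), np.float64(-1.272)) green (np.int64(112), array([-0.0374, -0.0397]), np.float64(-2.326))
pointer (np.int64(31), array([-0.0335, -0.0381]), np.float64(-2.292)) green (np.int64(86), array([-0.0316, -0.0529]), np.float64(-2.109))
(array([347, 301,   9,  28, 213], dtype=int32), array([ 0.61952192, -0.21645741,  0.049     ]))
```

```bash
python3 - <<'E'
import re
s=open("h.py").read()
s=s.replace("k=(r>r0)&(r<r1)","k=(r>r0)&(r<r1)&(P[:,0]<-.02)&(P[:,1]<.01)"); open("h.py","w").write(s)
E
python3 - <<'E'
from h import *
for n,p in((4,"w4"),(6,"w6")):
    d=np.load(f"c{n}.npz"); report(cv2.imread(f"pics/{p}.png")[...,::-1],[d[k] for k in d])
im=cv2.imread("pics/w6.png"); 
from h import *
K,Q,p=[np.load("c6.npz")[k] for k in np.load("c6.npz")]
q=Q.T@(np.array([.5377,-.1753,.06])-p); u,v=(K@(q*[1,-1,-1]/-q[2]))[:2].astype(int); print(u,v)
y,x=max(v-80,0),max(u-80,0); cv2.imwrite("pics/w6c.png",cv2.resize(im[y:v+100,x:u+160],None,fx=3,fy=3,interpolation=2))
E
```

```text
pointer (np.int64(182), array([-0.05  , -0.0104]), np.float64(-2.936)) green (np.int64(312), array([-0.0366, -0.0414]), np.float64(-2.295))
pointer (np.int64(120), array([-0.0328, -0.0391]), np.float64(-2.27)) green (np.int64(112), array([-0.0374, -0.0397]), np.float64(-2.326))
317 248
```

View pics/w6c.png

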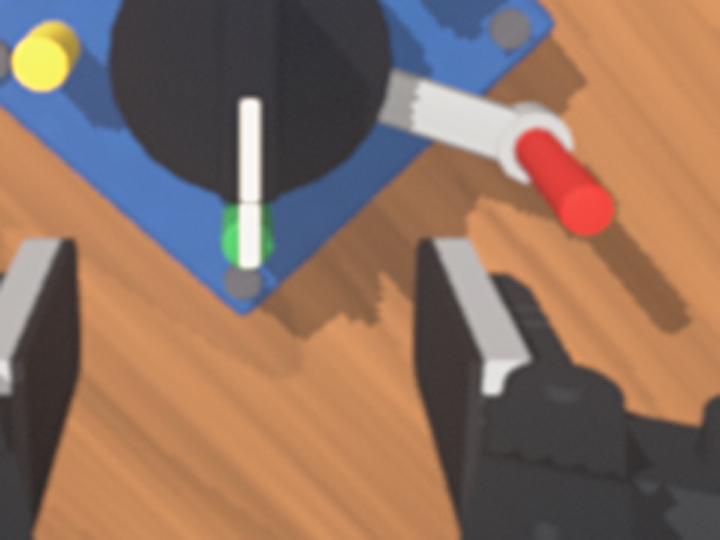

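```bash
python3 -m handwheel '[{"xyz":[0.307,-0.518,0],"angular":[0,0,0.0791],"claw":60},{"xyz":[0.307,-0.518,0],"angular":[0,0,0.0791],"claw":60},{"xyz":[0.307,-0.518,0],"angular":[0,0,0.0791],"claw":60},{"xyz":[0,0,0],"angular":[0,0,0.0791],"claw":60},{"xyz":[0,0,0],"angular":[0,0,0.0791],"claw":60},{"xyz":[0,0,0],"angular":[0,0,0.0791],"claw":60},{"xyz":[0,0,0],"angular":[0,0,0.0791],"claw":60},{"xyz":[0,0,0],"angular":[0,0,0.0791],"claw":60},{"xyz":[0,0,0],"angular":[0,0,0.0791],"claw":60},{"xyz":[0,0,0],"angular":[0,0,0.0791],"claw":60},{"xyz":[0,0,-0.61],"angular":[0,0,0],"claw":60},{"xyz":[0,0,-0.61],"angular":[0,0,0],"claw":60},{"xyz":[0,0,-0.61],"angular":[0,0,0],"claw":60},{"xyz":[0,0,-0.61],"angular":[0,0,0],"claw":60},{"xyz":[0,0,0],"angular":[0,0,0],"claw":60},{"xyz":[0,0,0],"angular":[0,0,0],"claw":60}]' 25
python3 -m handwheel '[{"xyz":[0,0,0],"angular":[0,0,0],"claw":255},{"xyz":[0,0,0],"angular":[0,0,0],"claw":255},{"xyz":[0,0,0],"angular":[0,0,0],"claw":255},{"xyz":[0,0,0],"angular":[0,0,0],"claw":255},{"xyz":[0,0,0],"angular":[0,0,0],"claw":255},{"xyz":[0,0,0],"angular":[0,0,0],"claw":255},{"xyz":[0,0,0],"angular":[0,0,0],"claw":255}]' 25
```

```text
t: 17.95
tcp_pos: [0.6195, -0.2113, 0.0468]
eef_rot: [-3.141, -0.001, 2.1]
force: [0.6, -0.2, 1.4]
finger_gap: 0.0654
grip_force: 0.0
t: 18.65
tcp_pos: [0.6191, -0.2123, 0.0475]
eef_rot: [-3.14, 0.001, 2.099]
force: [-6.8, -1.3, 9.3]
finger_gap: 0.0128
grip_force: 25.1
```

```bash
python3 -m handwheel '[{"xyz":[-0.103,-0.056,0],"angular":[0,0,-0.0417],"claw":255},{"xyz":[-0.107,-0.050,0],"angular":[0,0,-0.0417],"claw":255},{"xyz":[-0.110,-0.043,0],"angular":[0,0,-0.0417],"claw":255},{"xyz":[-0.112,-0.035,0],"angular":[0,0,-0.0417],"claw":255},{"xyz":[-0.114,-0.028,0],"angular":[0,0,-0.0417],"claw":255},{"xyz":[-0.116,-0.020,0],"angular":[0,0,-0.0417],"claw":255},{"xyz":[-0.117,-0.013,0],"angular":[0,0,-0.0417],"claw":255},{"xyz":[-0.118,-0.005,0],"angular":[0,0,-0.0417],"claw":255}]' 25
python3 -m handwheel '[{"xyz":[-0.118,0.003,0],"angular":[0,0,-0.0417],"claw":255},{"xyz":[-0.117,0.010,0],"angular":[0,0,-0.0417],"claw":255},{"xyz":[0,0,0],"angular":[0,0,0],"claw":255}]' 25
python3 -m handwheel '[{"xyz":[-0.06,0.009,0],"angular":[0,0,-0.02],"claw":255},{"xyz":[0,0,0],"angular":[0,0,0],"claw":255}]' 25
```

```text
t: 19.45
tcp_pos: [0.5755, -0.225, 0.0477]
eef_rot: [3.139, 0.001, 1.573]
force: [2.6, -3.3, 3.0]
finger_gap: 0.0121
grip_force: 24.5
t: 19.75
tcp_pos: [0.563, -0.2244, 0.0476]
eef_rot: [3.14, 0.002, 1.443]
force: [-2.5, -6.3, 6.8]
finger_gap: 0.0126
grip_force: 24.9
t: 19.95
tcp_pos: [0.5607, -0.2241, 0.0476]
eef_rot: [3.14, 0.001, 1.414]
force: [0.6, -5.7, 6.4]
finger_gap: 0.0125
grip_force: 24.9
```

```bash
for i in 1; do python3 -m handwheel '[{"xyz":[-0.05,0.008,0],"angular":[0,0,-0.018],"claw":255},{"xyz":[0,0,0],"angular":[0,0,0],"claw":255}]' 25
python3 -m handwheel '[{"xyz":[-0.05,0.009,0],"angular":[0,0,-0.018],"claw":255},{"xyz":[0,0,0],"angular":[0,0,0],"claw":255}]' 25
python3 -m handwheel '[{"xyz":[-0.03,0.006,0],"angular":[0,0,0],"claw":255},{"xyz":[0,0,0],"angular":[0,0,0],"claw":255}]' 25; done
```

```text
t: 20.15
tcp_pos: [0.5584, -0.2238, 0.0476]
eef_rot: [3.139, 0.001, 1.385]
force: [1.1, -6.0, 5.6]
finger_gap: 0.0128
grip_force: 24.8
t: 20.35
tcp_pos: [0.556, -0.2233, 0.0476]
eef_rot: [3.139, 0.001, 1.357]
force: [2.0, -7.0, 5.2]
finger_gap: 0.0126
grip_force: 24.8
t: 20.55
tcp_pos: [0.5547, -0.223, 0.0476]
eef_rot: [3.139, 0.001, 1.358]
force: [4.2, -7.0, 3.8]
finger_gap: 0.0126
grip_force: 24.7
```

```bash
python3 -m handwheel '[{"xyz":[-0.05,0.012,0],"angular":[0,0,-0.018],"claw":255},{"xyz":[0,0,0],"angular":[0,0,0],"claw":255}]' 25
python3 -m handwheel '[{"xyz":[-0.05,0.014,0],"angular":[0,0,-0.018],"claw":255},{"xyz":[0,0,0],"angular":[0,0,0],"claw":255}]' 25
python3 -m handwheel '[{"xyz":[-0.03,0.008,0],"angular":[0,0,0],"claw":255},{"xyz":[0,0,0],"angular":[0,0,0],"claw":255}]' 25
python3 - <<'E'
from h import *
c=cam("scene"); r0=redpin(cv2.imread("pics/scene1.png")[...,::-1],c); im=imaging.capture("scene"); r=redpin(im,c); print(r0,r); report(im,c)
E
```

```text
t: 20.75
tcp_pos: [0.5522, -0.2225, 0.0476]
eef_rot: [3.139, 0.001, 1.329]
force: [3.4, -7.2, 3.9]
finger_gap: 0.0122
grip_force: 24.7
t: 20.95
tcp_pos: [0.5497, -0.2219, 0.0476]
eef_rot: [3.139, 0.001, 1.301]
force: [4.3, -7.8, 3.5]
finger_gap: 0.0122
grip_force: 24.7
t: 21.15
tcp_pos: [0.5495, -0.2218, 0.0478]
eef_rot: [3.136, 0.001, 1.302]
force: [13.2, -10.1, -2.4]
finger_gap: 0.0129
grip_force: 24.6
(array([309, 287,   9,  28, 214], dtype=int32), array([ 0.56016868, -0.22831803,  0.049     ])) (array([305, 297,   9,  14,  77], dtype=int32), array([ 0.55088455, -0.22558703,  0.049     ]))
pointer (np.int64(0), array([nan, nan]), np.float64(nan)) green (np.int64(32), array([-0.0269, -0.0527]), np.float64(-2.043))h.py:22: RuntimeWarning: Mean of empty slice.
  P=P[k]; return k.sum(),P.mean(0).round(4),np.arctan2(*P.mean(0)[::-1]).round(3)
  ret = um.true_divide(
```

```bash
python3 -m handwheel '[{"xyz":[-0.04,0.011,0],"angular":[0,0,0],"claw":255},{"xyz":[0,0,0],"angular":[0,0,0],"claw":255}]' 25
python3 -m handwheel '[{"xyz":[0.025,-0.007,0],"angular":[0,0,0],"claw":255},{"xyz":[0,0,0],"angular":[0,0,0],"claw":60},{"xyz":[0,0,0],"angular":[0,0,0],"claw":60},{"xyz":[0,0,0],"angular":[0,0,0],"claw":60},{"xyz":[0,0,0],"angular":[0,0,0],"claw":60},{"xyz":[0,0,0],"angular":[0,0,0],"claw":60},{"xyz":[0,0,0.6],"angular":[0,0,0],"claw":60},{"xyz":[0,0,0.6],"angular":[0,0,0],"claw":60},{"xyz":[0,0,0.7],"angular":[0,0,0],"claw":60},{"xyz":[0,0,0.7],"angular":[0,0,0],"claw":60},{"xyz":[0,0.3,0.2],"angular":[0,0,0],"claw":60},{"xyz":[0,0,0],"angular":[0,0,0],"claw":60},{"xyz":[0,0,0],"angular":[0,0,0],"claw":60},{"xyz":[0,0,0],"angular":[0,0,0],"claw":60}]' 25
python3 - <<'E'
from h import *
c=cam("wrist"); im=imaging.capture("wrist"); cv2.imwrite("pics/w7.png",im[...,::-1]); report(im,c)
i=im.astype(int); m=((i[...,0]>150)&(i[...,1]<75)&(i[...,2]<75)).astype(np.uint8); ys,xs=np.where(m); print(xs.min(),xs.max(),ys.min(),ys.max())
for z,(u,v) in((.1,(xs[ys>ys.max()-8].mean(),ys.max()-5)),):
    q=ray(c,u,v,z)[:2]-AX; print(q,np.arctan2(q[1],q[0]),np.hypot(*q))
E
```

```text
t: 21.4
tcp_pos: [0.5494, -0.2216, 0.0481]
eef_rot: [3.132, 0.001, 1.302]
force: [27.4, -13.5, -13.0]
finger_gap: 0.0127
grip_force: 24.7
t: 22.8
tcp_pos: [0.5455, -0.2051, 0.1852]
eef_rot: [-3.139, -0.0, 1.3]
force: [0.5, -0.8, 0.7]
finger_gap: 0.0654
grip_force: 0.0
pointer (np.int64(146), array([-0.0329, -0.0393]), np.float64(-2.269)) green (np.int64(106), array([-0.0381, -0.0414]), np.float64(-2.315))
328 343 191 219
[-0.01835553 -0.08996862] -1.772055675465231 0.09182199557965397
```

```bash
python3 - <<'E'
from h import *
c=cam("scene"); r=redpin(imaging.capture("scene"),c); print(r)
c=cam("top"); a=cv2.imread("pics/top1.png")[...,::-1]
for im in(a,imaging.capture("top")):
    i=im.astype(int)[110:150,395:425]; ys,xs=np.where((i[...,0]>140)&(i[...,1]<80)&(i[...,2]<80)); print(len(xs),xs.mean()+395,ys.mean()+110)
im=cv2.imread("pics/w1.png")[...,::-1]; d=np.load("c1.npz"); c1=[d[k] for k in d]; c7=cam("wrist")
for im,c in((im,c1),(cv2.imread("pics/w7.png")[...,::-1],c7)):
    i=im.astype(int)[150:300]; m=((i[...,0]>130)&(i[...,1]<80)&(i[...,2]<80)).astype(np.uint8)
    n,l,s,ce=cv2.connectedComponentsWithStats(m); k=1+np.argmax(s[1:,4]); u,v=ce[k]; v+=150
    q=ray(c,u,v,.075)[:2]-AX; print(s[k],u,v,q,np.hypot(*q),np.arctan2(q[1],q[0]))
E
```

```text
(array([307, 288,   9,  25, 187], dtype=int32), array([ 0.55543516, -0.22704428,  0.049     ]))
43 410.4651162790698 128.27906976744185
6 407.5 134.5
[313  62  14  27 301] 319.8803986710964 225.64119601328903 [-0.01381222 -0.09136333] 0.09240148941995885 -1.72083920649189
[328  41  17  29 380] 335.08947368421053 205.55789473684212 [-0.01780956 -0.09060063] 0.0923344714631687 -1.7648937046443023
```

```bash
cat >> h.py <<'E'
def lev():
    c=cam("wrist"); i=imaging.capture("wrist").astype(int)[100:320]; m=((i[...,0]>130)&(i[...,1]<80)&(i[...,2]<80)).astype(np.uint8)
    n,l,s,ce=cv2.connectedComponentsWithStats(m); k=1+np.argmax(s[1:,4]); u,v=ce[k]; v+=100
    q=ray(c,u,v,.075)[:2]-AX; print("lever",s[k],q,np.hypot(*q),np.arctan2(q[1],q[0]))
E
python3 -c "
from h import *
lev()"
python3 -m handwheel '[{"xyz":[0,0,0],"angular":[0,0,0],"claw":60},{"xyz":[0,0,0],"angular":[0,0,0],"claw":60},{"xyz":[0,0,0],"angular":[0,0,0],"claw":60},{"xyz":[0,0,0],"angular":[0,0,0],"claw":60},{"xyz":[0,0,0],"angular":[0,0,0],"claw":60},{"xyz":[0,0,0],"angular":[0,0,0],"claw":60},{"xyz":[0,0,0],"angular":[0,0,0],"claw":60},{"xyz":[0,0,0],"angular":[0,0,0],"claw":60},{"xyz":[0,0,0],"angular":[0,0,0],"claw":60},{"xyz":[0,0,0],"angular":[0,0,0],"claw":60}]'
python3 -c "
from h import *
lev();c=cam('scene');print(redpin(imaging.capture('scene'),c))"
```

```text
lever [327  91  17  29 375] [-0.01811065 -0.09058859] 0.09238120811501496 -1.7681168681235593
t: 24.0
tcp_pos: [0.5462, -0.2049, 0.1867]
eef_rot: [-3.141, 0.0, 1.3]
force: [0.7, -0.2, 0.4]
finger_gap: 0.0655
grip_force: 0.0
lever [327  91  17  29 374] [-0.01821656 -0.09052712] 0.09234176996556076 -1.7693720438148008
(array([307, 288,   9,  25, 187], dtype=int32), array([ 0.55562162, -0.22690594,  0.049     ]))
```

```bash
python3 -m handwheel '[{"xyz":[0.2,-0.358,0],"angular":[0,0,0],"claw":60},{"xyz":[0,0,-0.7],"angular":[0,0,0],"claw":60},{"xyz":[0,0,-0.7],"angular":[0,0,0],"claw":60},{"xyz":[0,0,-0.7],"angular":[0,0,0],"claw":60},{"xyz":[0,0,-0.68],"angular":[0,0,0],"claw":60},{"xyz":[0,0,0],"angular":[0,0,0],"claw":60},{"xyz":[0,0,0],"angular":[0,0,0],"claw":255},{"xyz":[0,0,0],"angular":[0,0,0],"claw":255},{"xyz":[0,0,0],"angular":[0,0,0],"claw":255},{"xyz":[0,0,0],"angular":[0,0,0],"claw":255},{"xyz":[0,0,0],"angular":[0,0,0],"claw":255},{"xyz":[0,0,0],"angular":[0,0,0],"claw":255},{"xyz":[0,0,0],"angular":[0,0,0],"claw":255}]' 25
python3 -c "
from h import *
lev()"
python3 -m handwheel '[{"xyz":[-0.05,0.012,0],"angular":[0,0,0],"claw":255},{"xyz":[0,0,0],"angular":[0,0,0],"claw":255}]' 25
python3 -m handwheel '[{"xyz":[-0.05,0.014,0],"angular":[0,0,0],"claw":255},{"xyz":[0,0,0],"angular":[0,0,0],"claw":255}]' 25
python3 -m handwheel '[{"xyz":[-0.03,0.008,0],"angular":[0,0,0],"claw":255},{"xyz":[0,0,0],"angular":[0,0,0],"claw":255}]' 25
python3 -c "
from h import *
lev()"
```

```text
t: 25.4
tcp_pos: [0.5571, -0.2232, 0.0491]
eef_rot: [3.139, 0.0, 1.3]
force: [-1.6, -0.4, 8.9]
finger_gap: 0.0121
grip_force: 24.5
lever [ 304  125   32   67 1613] [-0.01621563 -0.09160643] 0.09303056012534423 -1.7459956250652056
t: 25.65
tcp_pos: [0.5553, -0.2228, 0.0492]
eef_rot: [3.138, 0.0, 1.3]
force: [4.4, -1.9, 5.2]
finger_gap: 0.0123
grip_force: 24.5
t: 25.85
tcp_pos: [0.553, -0.2223, 0.0493]
eef_rot: [3.137, 0.0, 1.3]
force: [6.3, -2.7, 3.3]
finger_gap: 0.013
grip_force: 24.4
t: 26.05
tcp_pos: [0.5515, -0.2223, 0.0493]
eef_rot: [3.137, 0.001, 1.3]
force: [6.5, -4.3, 3.1]
finger_gap: 0.0123
grip_force: 24.5
lever [ 304  125   32   66 1605] [-0.02169317 -0.0905227 ] 0.09308572644875956 -1.8060041779908482
```

```bash
python3 -m handwheel '[{"xyz":[-0.04,0.012,0],"angular":[0,0,0],"claw":255},{"xyz":[0,0,0],"angular":[0,0,0],"claw":255}]' 25
python3 -m handwheel '[{"xyz":[-0.04,0.012,0],"angular":[0,0,0],"claw":255},{"xyz":[0,0,0],"angular":[0,0,0],"claw":255}]' 25
python3 -c "
from h import *
lev()"
python3 -m handwheel '[{"xyz":[0,0,0],"angular":[0,0,0],"claw":200},{"xyz":[0,0,0],"angular":[0,0,0],"claw":200},{"xyz":[0,0,0],"angular":[0,0,0],"claw":200}]' 25
python3 -c "
from h import *
lev()"
python3 -m handwheel '[{"xyz":[0,0,0],"angular":[0,0,0],"claw":150},{"xyz":[0,0,0],"angular":[0,0,0],"claw":150},{"xyz":[0,0,0],"angular":[0,0,0],"claw":150}]' 25
python3 -c "
from h import *
lev()"
```

```text
t: 26.3
tcp_pos: [0.5496, -0.2218, 0.0493]
eef_rot: [3.137, 0.001, 1.299]
force: [6.8, -5.9, 1.6]
finger_gap: 0.0123
grip_force: 24.5
t: 26.5
tcp_pos: [0.5494, -0.2218, 0.0495]
eef_rot: [3.133, 0.001, 1.299]
force: [21.7, -10.0, -7.6]
finger_gap: 0.0125
grip_force: 24.7
lever [ 304  124   32   67 1589] [-0.02373006 -0.08997884] 0.09305540517745364 -1.8286544350474832
t: 26.85
tcp_pos: [0.5477, -0.2211, 0.0492]
eef_rot: [3.137, 0.001, 1.3]
force: [5.8, -4.2, 2.2]
finger_gap: 0.0186
grip_force: 4.0
lever [ 310  125   32   67 1608] [-0.0230436  -0.09009177] 0.0929921199530313 -1.8212067721441143
t: 27.2
tcp_pos: [0.5456, -0.2198, 0.0478]
eef_rot: [-3.141, 0.0, 1.3]
force: [0.3, -0.4, 0.1]
finger_gap: 0.0352
grip_force: 0.0
lever [ 325  127   34   67 1582] [-0.01842936 -0.09091879] 0.09276781666794844 -1.7707879866168348
```

```bash
python3 -m handwheel '[{"xyz":[0,0,0],"angular":[0,0,0],"claw":255},{"xyz":[0,0,0],"angular":[0,0,0],"claw":255},{"xyz":[0,0,0],"angular":[0,0,0],"claw":255},{"xyz":[0,0,0],"angular":[0,0,0],"claw":255},{"xyz":[0,0,0],"angular":[0,0,0],"claw":255}]' 25
python3 -m handwheel '[{"xyz":[0.06,-0.015,0],"angular":[0,0,0],"claw":255},{"xyz":[0,0,0],"angular":[0,0,0],"claw":255}]' 25
python3 -m handwheel '[{"xyz":[0.01,-0.003,0],"angular":[0,0,0],"claw":255},{"xyz":[0,0,0],"angular":[0,0,0],"claw":255}]' 25
python3 -m handwheel '[{"xyz":[0.01,-0.003,0],"angular":[0,0,0],"claw":255},{"xyz":[0,0,0],"angular":[0,0,0],"claw":255}]' 25
```

```text
t: 27.75
tcp_pos: [0.5495, -0.2213, 0.049]
eef_rot: [3.134, 0.0, 1.3]
force: [21.5, -8.3, -7.7]
finger_gap: 0.0124
grip_force: 27.3
t: 27.95
tcp_pos: [0.5503, -0.2216, 0.0487]
eef_rot: [3.138, 0.001, 1.3]
force: [4.9, -5.1, 6.9]
finger_gap: 0.0125
grip_force: 28.2
t: 28.15
tcp_pos: [0.5503, -0.2216, 0.0486]
eef_rot: [3.139, 0.001, 1.3]
force: [2.5, -4.2, 8.8]
finger_gap: 0.0124
grip_force: 28.4
t: 28.35
tcp_pos: [0.5505, -0.2217, 0.0486]
eef_rot: [3.14, 0.001, 1.3]
force: [0.6, -3.4, 9.7]
finger_gap: 0.0123
grip_force: 28.5
```

```bash
python3 -m handwheel '[{"xyz":[0.004,0.01,0],"angular":[0,0,0],"claw":255},{"xyz":[0,0,0],"angular":[0,0,0],"claw":255}]' 20
python3 -m handwheel '[{"xyz":[0,0,0],"angular":[0,0,0],"claw":225},{"xyz":[0,0,0],"angular":[0,0,0],"claw":215},{"xyz":[0,0,0],"angular":[0,0,0],"claw":205},{"xyz":[0,0,0],"angular":[0,0,0],"claw":195},{"xyz":[0,0,0],"angular":[0,0,0],"claw":185},{"xyz":[0,0,0],"angular":[0,0,0],"claw":185}]' 20
python3 -c "
from h import *
lev()"
python3 -m handwheel '[{"xyz":[0,0,0],"angular":[0,0,0],"claw":170},{"xyz":[0,0,0],"angular":[0,0,0],"claw":150},{"xyz":[0,0,0],"angular":[0,0,0],"claw":130},{"xyz":[0,0,0],"angular":[0,0,0],"claw":110}]' 20
python3 -c "
from h import *
lev()"
```

```text
t: 28.55
tcp_pos: [0.5505, -0.2217, 0.0486]
eef_rot: [3.14, 0.001, 1.299]
force: [-0.6, -5.0, 10.5]
finger_gap: 0.0125
grip_force: 28.5
t: 29.15
tcp_pos: [0.5497, -0.2202, 0.0475]
eef_rot: [-3.141, -0.0, 1.3]
force: [-0.6, -0.4, 0.1]
finger_gap: 0.0235
grip_force: 0.1
lever [ 315  128   33   68 1617] [-0.0189234 -0.0909753] 0.09292254542058624 -1.775877901488929
t: 29.6
tcp_pos: [0.5499, -0.2204, 0.0476]
eef_rot: [-3.141, 0.0, 1.3]
force: [0.0, -0.3, -0.7]
finger_gap: 0.0483
grip_force: 0.0
lever [ 315  128   33   68 1556] [-0.01850302 -0.09079958] 0.09266566874121568 -1.7718225628533881
```

```bash
python3 -m handwheel '[{"xyz":[-0.1,0.02,0],"angular":[0,0,0],"claw":110},{"xyz":[-0.1,0.02,0],"angular":[0,0,0],"claw":110},{"xyz":[-0.06,0.014,0],"angular":[0,0,0],"claw":110},{"xyz":[0,0,0],"angular":[0,0,0],"claw":110}]' 20
python3 -m handwheel '[{"xyz":[-0.06,0.014,0],"angular":[0,0,0],"claw":110},{"xyz":[0,0,0],"angular":[0,0,0],"claw":110}]' 20
python3 -m handwheel '[{"xyz":[-0.05,0.014,0],"angular":[0,0,0],"claw":110},{"xyz":[0,0,0],"angular":[0,0,0],"claw":110}]' 20
python3 -c "
from h import *
lev()"
```

```text
t: 30.05
tcp_pos: [0.5368, -0.2178, 0.0478]
eef_rot: [3.141, 0.0, 1.3]
force: [0.4, -0.2, -1.2]
finger_gap: 0.0484
grip_force: 0.5
t: 30.25
tcp_pos: [0.5343, -0.2174, 0.0479]
eef_rot: [3.14, 0.0, 1.3]
force: [3.8, -2.2, -3.2]
finger_gap: 0.0485
grip_force: 2.4
t: 30.45
tcp_pos: [0.5326, -0.217, 0.048]
eef_rot: [3.139, 0.0, 1.3]
force: [10.2, -3.8, -6.4]
finger_gap: 0.049
grip_force: 5.5
lever [ 341  125   39   68 1639] [-0.02287237 -0.09012905] 0.09298597555859382 -1.8193234568042895
```

```bash
python3 -m handwheel '[{"xyz":[-0.05,0.014,0],"angular":[0,0,0],"claw":110},{"xyz":[0,0,0],"angular":[0,0,0],"claw":110}]' 20
python3 -c "
from h import *
lev()"
python3 -m handwheel '[{"xyz":[0.05,-0.012,0],"angular":[0,0,0],"claw":110},{"xyz":[0.02,-0.005,0],"angular":[0,0,0],"claw":110},{"xyz":[0,0,0],"angular":[0,0,0],"claw":110}]' 20
python3 -m handwheel '[{"xyz":[0.02,-0.005,0],"angular":[0,0,0],"claw":110},{"xyz":[0.02,-0.005,0],"angular":[0,0,0],"claw":110},{"xyz":[0,0,0],"angular":[0,0,0],"claw":110}]' 20
python3 -c "
from h import *
lev()"
python3 -m handwheel '[{"xyz":[0.02,-0.005,0],"angular":[0,0,0],"claw":110},{"xyz":[0.02,-0.005,0],"angular":[0,0,0],"claw":110},{"xyz":[0.02,-0.005,0],"angular":[0,0,0],"claw":110},{"xyz":[0.05,-0.012,0],"angular":[0,0,0],"claw":110},{"xyz":[0.05,-0.012,0],"angular":[0,0,0],"claw":110},{"xyz":[0,0,0],"angular":[0,0,0],"claw":110}]' 20
python3 -c "
from h import *
lev()"
```

```text
t: 30.7
tcp_pos: [0.5321, -0.2168, 0.0483]
eef_rot: [3.135, -0.0, 1.3]
force: [25.2, -8.5, -18.3]
finger_gap: 0.0485
grip_force: 13.3
lever [ 341  125   39   68 1643] [-0.02306584 -0.09007845] 0.09298473172440488 -1.8214739551654051
t: 31.05
tcp_pos: [0.5328, -0.2168, 0.0479]
eef_rot: [3.141, 0.0, 1.3]
force: [4.4, -3.5, 1.3]
finger_gap: 0.0489
grip_force: 2.5
t: 31.35
tcp_pos: [0.5343, -0.2168, 0.0476]
eef_rot: [-3.141, -0.0, 1.3]
force: [1.3, -0.0, 1.1]
finger_gap: 0.0483
grip_force: 0.7
lever [ 340  127   39   68 1640] [-0.02157164 -0.09038288] 0.09292147291324541 -1.805082923008509
t: 32.0
tcp_pos: [0.5427, -0.219, 0.0476]
eef_rot: [3.142, -0.0, 1.3]
force: [-0.7, -0.4, 0.2]
finger_gap: 0.049
grip_force: 0.0
lever [ 331  127   34   68 1562] [-0.01830168 -0.09085248] 0.09267753091807548 -1.7695798577104942
```

```bash
python3 -m handwheel '[{"xyz":[0.17,-0.04,0],"angular":[0,0,0],"claw":60},{"xyz":[0,0,0],"angular":[0,0,0],"claw":60},{"xyz":[0,0,0],"angular":[0,0,0],"claw":60},{"xyz":[0,0,0.6],"angular":[0,0,0],"claw":60},{"xyz":[0,0,0.6],"angular":[0,0,0],"claw":60},{"xyz":[0,0,0.6],"angular":[0,0,0],"claw":60},{"xyz":[0,0,0.6],"angular":[0,0,0],"claw":60},{"xyz":[0,0,0.6],"angular":[0,0,0],"claw":60},{"xyz":[0,0,0],"angular":[0,0,0],"claw":60},{"xyz":[0,0,0],"angular":[0,0,0],"claw":60},{"xyz":[0,0,0],"angular":[0,0,0],"claw":60},{"xyz":[0,0,0],"angular":[0,0,0],"claw":60}]' 20
python3 -c "
from h import *
lev();c=cam('wrist');report(imaging.capture('wrist'),c)"
```

```text
t: 33.25
tcp_pos: [0.5504, -0.2208, 0.1967]
eef_rot: [-3.14, -0.0, 1.3]
force: [1.1, -0.4, 0.1]
finger_gap: 0.0652
grip_force: 0.0
lever [317  74  16  26 322] [-0.018267   -0.09048963] 0.09231498258753712 -1.7699878529718003
pointer (np.int64(136), array([-0.0328, -0.0392]), np.float64(-2.268)) green (np.int64(102), array([-0.0377, -0.0423]), np.float64(-2.3))
```

Pointer still over the green stud, lever at its resting tight position, robot clear: handing in.

```bash
python3 -c "
from bench import bot
print(bot.job_done())"
```

```text
the job is handed in; nothing more can be done
None
```

I handed the job in at about 33 s: the lever went to the open stop, the adjuster points at the green stud (about 0.03 rad off its centre, on the last reading), and the lever went back to the tight stop, but on release it sprang back about 0.06 rad each time, ending about 0.05 rad tighter than it started, so "fully tight" is not certain.

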